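Lock the plug-in handle into the remote tray and hold the tray up level

TASK

Lock the carrying handle into the remote tray by turning the black collar at its foot clockwise (seen from above) until it stops, then lift the tray by that orange handle, level all the way and with the fan remote and the air freshener still lying on it, about 12 cm straight up off the glass so that the glass can be wiped. Finish while holding it there, still and level, by the handle; leave the other things on the sideboard where they are.

Things in the scene. Friction and masses are not known exactly. Their poses are not given: they have to be found in the camera images.
- tray: brushed aluminium tray, 180 (its x) by 260 mm (its y), walls 14 mm high, floor 5 mm thick, loose on the glass, 0.75 kg with its load. Origin: centre of underside; z up. Round chuck at its centre. Fan remote along y at x = +62 mm, its +y end under a spring clip 35 mm high; freshener at about x = -62 mm. Nothing else lies within 40 mm of the chuck's axis.
- collar_grip (a point): point on the chuck's upright axis, 34 mm above the tray's underside and 6 mm below the collar's top: the height to grip the collar, a round black ribbed sleeve, 56 mm in diameter, from 14 to 40 mm above the tray's underside. The handle stands in its middle and rises 38 mm above the collar's top: a gripper round the collar needs that room between its fingers.
- collar (a joint): turn of the collar in rad, growing clockwise seen from above: 0 open (starts at 0 to 0.2), end stop 1.2. Three steel jaws inside move inward together, 5 mm per rad, and meet the cone of the handle's foot at about 1.1, where it stiffens. Turns with 0.12 N m and stays where left. From 0.95 on the handle is locked in; with the collar open it lifts straight out.
- handle_grip (a point): centre of the handle's grip, on its axis: an orange round grip 22 mm in diameter, 35 mm tall (15 mm of it above this point), on a thinner steel stem with a cone foot that stands on the tray's floor. The handle is loose, 0.06 kg, upright in the chuck; this point is 63 mm above the tray's underside and 23 mm above the collar's top.
- fan_remote_mid (a point): centre of the white fan remote (38 x 150 x 14 mm, loose but held down by the clip)
- freshener_mid (a point): centre of the chrome lighter-shaped air freshener, 38 x 58 x 13 mm, lying loose on the tray's floor
- projector_remote_mid (a point): centre of the red projector remote, 42 x 140 x 18 mm, lying on the glass; leave alone
- coaster: round wooden coaster, 94 mm wide, 9 mm thick; origin under its centre; leave alone
- mug: blue mug, 72 mm wide plus a handle, 72 mm tall; origin under its centre; leave alone
- bowl: white bowl, 110 mm wide, 45 mm tall; origin under its centre; leave alone
- candle: amber candle jar, 68 mm wide, 70 mm tall; origin under its centre; leave alone
There are look-alikes about, which are no part of the job. Of the things like the part that bears handle_grip, leave any that is red; of the rest the smaller one is meant.

How it is judged (in metres and radians):
On the way, in this order (a step that is already met when the one before it is completed fails the run):
1. the collar is turned home on the seated handle, the tray still on the glass (value of joint collar above 0.95 rad and height (world z) of tray below 0.012 m and z of handle_grip in the frame of tray below 0.069 m), for 0.2 s.
2. the tray is lifted clear of the glass, level (height (world z) of tray above 0.05 m and angle between tray's own z axis and vertical below 0.12 rad), for 0.2 s.
At the end, for the whole second after the job is handed in: Tray 80-180 mm above the glass, within 200 mm of its start, tilt under 0.1 rad, still (30 mm/s, 0.2 rad/s); collar over 0.9 rad; fingers grip the seated handle (over 3 N), under 5 N on tray and collar; fan remote and freshener lie on the tray (height (world z) of tray between 0.08 and 0.18 m and distance of tray from where it was at the start of the episode below 0.2 m and angle between tray's own z axis and vertical below 0.1 rad and linear speed of tray below 0.03 m/s and angular speed of tray below 0.2 rad/s and value of joint collar above 0.9 rad and contact force between the fingers and handle above 3 N and contact force between tray and the fingers below 5 N and z of handle_grip in the frame of tray below 0.069 m and x of fan_remote_mid in the frame of tray between -0.087 and 0.087 m and y of fan_remote_mid in the frame of tray between -0.127 and 0.127 m and z of fan_remote_mid in the frame of tray between 0 and 0.03 m and x of freshener_mid in the frame of tray between -0.087 and 0.087 m and y of freshener_mid in the frame of tray between -0.127 and 0.127 m and z of freshener_mid in the frame of tray between 0 and 0.03 m); the arm keeps its last pose, push and grip.
It fails at once if another thing on the sideboard is moved by more than 30 mm (distance of any of projector_remote_mid, coaster, mug, bowl, candle from where it was at the start of the episode above 0.03 m).
It fails at once if the tray is tilted by more than 0.25 rad (angle between tray's own z axis and vertical above 0.25 rad).
It also fails if it takes over 51 s, if anything falls off the work surface, if the arm or the gripper's body presses on something with over 40 N, if the wrist force passes 120 N, or if a joint passes its speed limit or range.

ROBOT

A 6-joint arm with a two-finger parallel gripper is mounted at the origin on the work surface. World frame = base frame: x ahead of the robot, y to its left, z up, the work surface at z = 0. Lengths are in mm, angles in rad, forces in N, time in s.
With the tool pointing down it reaches from about 350 to 875 mm from the base axis. Payload 4.2 kg.
Tool frame: the origin (TCP) lies at the very end of the fingers, on their centre line; the grasp point (between the pads) lies 19 mm behind it; z points along the fingers, y is the line along which they close (so a half turn about z gives the same grasp; the last joint's range is limited). The gripper opens to 85 mm and grips with 20 to 120 N. Pads are 22 mm wide; open, the fingers measure 114 mm over their backs; the gripper's body (76 mm by 85 mm) begins 54 mm behind the grasp point. The pads swing forward as they close: fully open they stand 13 mm farther back than shut.
Start: joints at [1.52, 0.385, 0.008, 0, -1.194, -0.259], TCP at [190.51, 595.235, 231.312] pointing down, gripper open.
Joint ranges: [-3.14, 3.14], [-1.21, 2.06], [-1.07, 1.41], [-3.16, 2.05], [-2.99, -0.16], [-3.1, 3.1]. Speed limits (rad/s): [2.79, 2.79, 3.14, 3.14, 3.14, 3.14].

INTERFACE

Orientations are given as a unit quaternion [x, y, z, w].
In Python, from bench import arm gives the robot as it stands. The module is installed in compiled form; this text tells all that it offers.
- The arm moves only by the tool drive_tool, never from a script. Its argument "targets" is a list of rows, each a list of 5 numbers: the closure, from -1 (fully open) to 1 (shut), then the shift along the tool's x, y, z in mm, then the turn about the tool's z in degrees. In form: [[grip, tx, ty, tz, roll], ...]. A call has 1 to 12 rows; each row is the pose to reach, as a shift and turn from the pose commanded when the call began, along the tool's axes at that moment; what a row does not reach only later rows make up. A row lasts 1/10 s, in which the tool goes at most 50 mm and 8.59 degrees, less where a joint would pass 70% of its speed; a pose out of reach is approached as far as the arm can. A call with a gripper value outside its range is refused whole. The fingers move at their own pace and stop on an object; the grip force is fixed at half the most. Time passes only in rows, so rows that repeat a pose let the fingers close. It gives the time, the measured TCP pose, the force, the opening and the grip force at its end, in the units of the state.
- arm.read_state(): the state, without advancing time (a new reading comes with each control period).
- arm.get_image(name): name is "side" or "top"; returns the picture (400x640x3 uint8, blue, green, red); there is no depth.
- arm.camera_params(name): a dict with "fov_y" (degrees; the focal length in pixels is half the picture's height over the tangent of half this angle, whatever the lens; pixels are square), "cx", "cy" (the principal point, pixels), "rvec" (rotation vector, rad) and "tvec" (3), from world to camera coordinates, as OpenCV has them. Camera axes: x right, y down, z forward; pixel columns grow to the right and rows downward; lengths in mm; the calibration is good to about 2 mm. A picture is of the moment at which its call begins. camera_params takes no time and is no camera call.
- arm.job_done(): hands the job in; it is judged then, once.
The state is a dict: "clock": time; "joints": joint angles; "joint_vel": joint speeds; "joint_efforts": joint torques, N m; "position": TCP position; "ee_rot": TCP orientation; "contact_force": force on the tool from outside, world axes, zero at the start; "wrist_torque": the same for the moment, N m; "gripper_width": finger opening in mm; "grasp_force": force on a finger pad.
Only numpy, scipy, OpenCV 4.12 (cv2) and the standard library are available. Lean on these libraries where they do the work, as an engineer would, in place of code of your own. Each camera call takes 0.05 s, during which the arm holds its last target. There are 200 camera calls.

## Working session

There is one attempt and no reset: what is moved stays moved. The work goes in short steps, Python scripts to look and compute and a tool call to move; the robot and the scene stay as the last step left them, time stands still between calls to the robot, and variables do not carry over. Pictures are saved under pics/ and viewed, at most 10 in all, crops included, and the job is handed in when it is done.

Besides the shell and the picture viewer there is one more tool, called after "Call:" as name(argument=value, ...) on one line, values as JSON. drive_tool: Moves the arm, as the interface text tells. Its arguments: {"type":"object","properties":{"targets":{"type":"array","items":{"type":"array","items":{"type":"number"}}}},"required":["targets"]}

```bash
mkdir -p pics
cat > h.py <<'E'
import numpy as np, cv2
from bench import arm
def cam(n):
    p=arm.camera_params(n); f=200/np.tan(np.radians(p['fov_y'])/2)
    K=np.array([[f,0,p['cx']],[0,f,p['cy']],[0,0,1]]); R=cv2.Rodrigues(np.array(p['rvec'],float))[0]
    return K,R,np.array(p['tvec'],float).ravel()
def ray(n,u,v):
    K,R,t=cam(n); return -R.T@t, R.T@np.linalg.inv(K)@np.array([u,v,1.])
def plane(n,u,v,z):
    o,d=ray(n,u,v); return o+d*(z-o[2])/d[2]
def proj(n,X):
    K,R,t=cam(n); q=K@(R@np.array(X,float)+t); return q[:2]/q[2]
E
python3 - <<'E'
from h import *
for n in('top','side'):
    cv2.imwrite(f'pics/{n}0.png',arm.get_image(n)); K,R,t=cam(n); print(n,arm.camera_params(n),-R.T@t)
print(arm.read_state())
E
```

```text
top {'fov_y': 49.556894430188954, 'cx': 321.64020232690984, 'cy': 199.12210518412584, 'rvec': array([ 2.18678779, -2.15709848,  0.11777104]), 'tvec': array([ -16.38563443,  524.94870499, 1217.25267771])} [ 398.34720974   -2.23601056 1264.45965298]
side {'fov_y': 56.74245746340525, 'cx': 322.3529695991839, 'cy': 202.3593091290265, 'rvec': array([ 0.0688287 , -2.95740878,  1.00510383]), 'tvec': array([ 507.39410749,   41.13940618, 1122.4440844 ])} [474.02926376 674.5354103  916.14419772]
{'clock': 0.1, 'joints': array([ 1.51958615e+00,  3.85466105e-01,  6.78236983e-03, -4.31651964e-04,
       -1.19400826e+00, -2.58590993e-01]), 'joint_vel': array([ 0.00122755, -0.00039   ,  0.00262778,  0.00056539,  0.00087388,
       -0.00071259]), 'joint_efforts': array([-4.59141393e-04, -3.93320775e+01,  1.88927168e+01,  4.19789180e+00,
       -2.59648921e-03,  5.97497262e-06]), 'position': array([190.37445498, 594.75872414, 230.34743612]), 'ee_rot': array([ 9.88014126e-01, -1.54360447e-01, -1.01428140e-04,  9.63505272e-04]), 'contact_force': array([ 0.28442165, -0.07602982,  0.19192959]), 'wrist_torque': array([-0.02274642,  0.0040603 ,  0.00774775]), 'grasp_force': 0.0, 'gripper_width': 85.63697966726343}
```

View pics/top0.png

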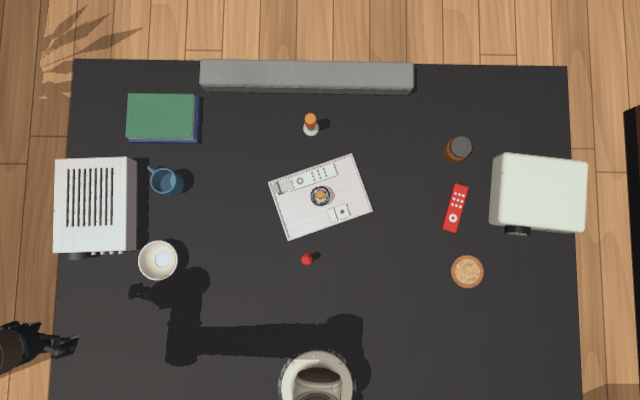

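View pics/side0.png

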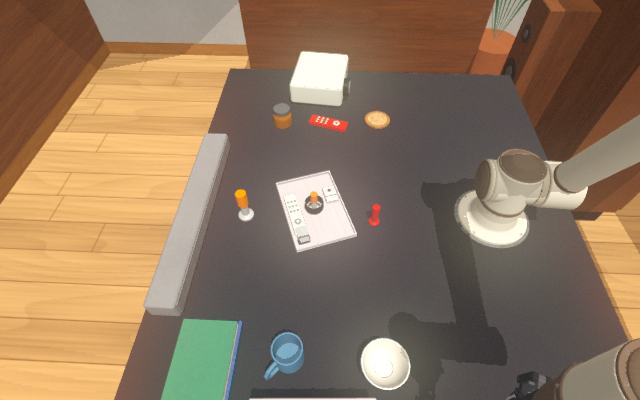

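The top view shows the tray centred at about (320,195), with the orange handle in its collar, the remote on the far side and its clip at the left end. The larger look-alike, at (311,122), has an orange grip on a white foot, and the red one is at (306,259). The side view has the tray handle at (314,197) and the clip at (304,240), which agrees.

```bash
cat >> h.py <<'E'
def orange(n,im,c,r):
    hsv=cv2.cvtColor(im,cv2.COLOR_BGR2HSV); m=cv2.inRange(hsv,(6,140,120),(24,255,255))
    w=np.zeros_like(m); cv2.circle(w,c,r,255,-1); m&=w
    k,l,s,ce=cv2.connectedComponentsWithStats(m); i=1+np.argmax(s[1:,4]); return ce[i],s[i]
def tri(u1,u2):
    o1,d1=ray('top',*u1); o2,d2=ray('side',*u2)
    a,b=np.linalg.lstsq(np.c_[d1,-d2],o2-o1,rcond=None)[0]
    p,q=o1+a*d1,o2+b*d2; return (p+q)/2,np.linalg.norm(p-q)
def trayc(n,im,c):
    # bright tray outline -> corners on z=14 (wall top)
    m=cv2.inRange(cv2.cvtColor(im,cv2.COLOR_BGR2HSV),(0,0,120),(180,60,255))
    m=cv2.morphologyEx(m,cv2.MORPH_CLOSE,np.ones((5,5)))
    cs,_=cv2.findContours(m,cv2.RETR_EXTERNAL,cv2.CHAIN_APPROX_NONE)
    k=[x for x in cs if cv2.pointPolygonTest(x,c,False)>=0][0]
    P=np.array([plane(n,*p[0],14)[:2] for p in k],np.float32)
    return cv2.minAreaRect(P)
E
python3 - <<'E'
from h import *
T,S=cv2.imread('pics/top0.png'),cv2.imread('pics/side0.png')
a,sa=orange('top',T,(320,195),14); b,sb=orange('side',S,(314,197),18); print(a,sa,b,sb,tri(a,b))
print(trayc('top',T,(330,215)),trayc('side',S,(318,225)))
for n,u in(('top',(311,122)),('side',(242,200))):
    pass
print(tri(*[orange(n,I,u,25)[0] for n,I,u in(('top',T,(311,122)),('side',S,(242,200)))]))
cl=plane('top',283,186,30); print('clip',cl)
print('frees',plane('top',340,212,15),'remote',plane('top',318,176,15))
from scipy.spatial.transform import Rotation as Ro
print(Ro.from_quat(arm.read_state()['ee_rot']).as_matrix())
E
```

```text
[319.93333333 194.04444444] [317 191   7   8  45] [313.46153846 196.92307692] [310 192   8  11  65] (array([535.30791784,  -4.00818968,  57.1846592 ]), np.float64(1.898602627966324))
((534.5703125, -3.578399658203125), (182.72903442382812, 262.43267822265625), 20.107786178588867) ((523.0400390625, 7.1797027587890625), (255.7400665283203, 316.4934387207031), 29.581260681152344)
(array([741.32002492,  26.40952779,  78.45215193]), np.float64(1.628089919140951))
clip [561.11492171 102.25031543  30.        ]
frees [489.66095752 -62.84805474  15.        ] remote [593.92865907   2.2356557   15.        ]
[[ 9.52345684e-01 -3.05020410e-01 -4.97879081e-04]
 [-3.05020800e-01 -9.52343848e-01 -1.87260065e-03]
 [ 9.70293385e-05  1.93522663e-03 -9.99998123e-01]]
```

Call:
drive_tool(targets=[[-1,32,29,0,6.7],[-1,64,58,0,13.4],[-1,96,87,0,20],[-1,128,116,0,26.7],[-1,160,145,0,33.4],[-1,192,174,0,40],[-1,224,203,0,46.7],[-1,255,233,0,53.5],[-1,287,262,0,60],[-1,319,291,0,66.7],[-1,351,320,0,73.4],[-1,383,349,0,80]])

```text
clock: 1.3
position: [449.2, 144.4, 231.2]
ee_rot: [-0.656, 0.755, 0.0, -0.0]
contact_force: [0.4, 0.5, 0.6]
gripper_width: 85.2
grasp_force: 0.0
```

```bash
cat >> h.py <<'E'
from scipy.spatial.transform import Rotation as Ro
def togo(X,ang):
    s=arm.read_state(); M=Ro.from_quat(s['ee_rot']).as_matrix()
    y=np.degrees(np.arctan2(M[1,1],M[0,1])); r=(y-ang+90)%180-90
    print('shift',np.round(M.T@(np.array(X)-s['position']),1),'roll',round(r,1),'pos',np.round(s['position'],1),'J',np.round(s['joints'],2),'t',s['clock'],'tilt',np.round(M[:,2],4))
E
python3 -c "
from h import *
togo([535,-4,231],145)"
```

```text
shift [ 135.  -105.6    0.2] roll 27.0 pos [449.2 144.4 231.2] J [ 0.66  0.12 -0.35 -0.   -1.1  -0.8 ] t 1.3 tilt [-3.e-04  0.e+00 -1.e+00]
```

Call:
drive_tool(targets=[[-1,34,-26,0,7],[-1,68,-53,0,14],[-1,101,-79,20,20],[-1,135,-105.6,50,27],[-1,135,-105.6,90,27],[-1,135,-105.6,90,27]])

```text
clock: 1.9
position: [531.1, -4.0, 135.6]
ee_rot: [-0.462, 0.887, 0.002, -0.006]
contact_force: [-0.7, 0.3, -0.5]
gripper_width: 85.3
grasp_force: 0.0
```

Run:
```python
from h import *
S=arm.get_image('side');T=arm.get_image('top')
togo([535,-4,141],145)
c=np.hstack([cv2.resize(S[100:290,230:420],(400,400),interpolation=3),cv2.resize(T[100:290,225:415],(400,400),interpolation=3)])
cv2.imwrite('pics/c1.png',c)
```

```text
shift [ 1.7 -1.   0.3] roll 0.3 pos [535.1  -2.1 141.3] J [ 0.3   0.32 -0.34  0.   -0.91 -0.91] t 2.0 tilt [-0.0016 -0.0012 -1.    ]
```

View pics/c1.png

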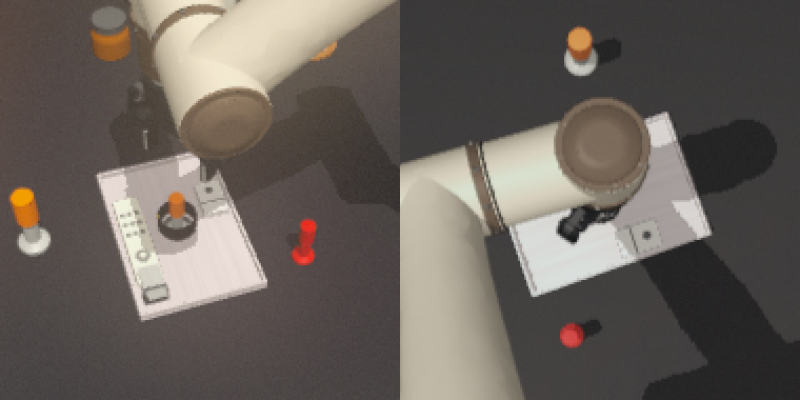

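The side crop shows the collar ring at (178,218), the handle in it, and the gripper above and behind. The top crop shows one black finger at (575,225), partly hidden by the wrist. I'll check that finger position against the projection.

Run:
```python
from h import *
p=np.array(arm.read_state()['position']);M=Ro.from_quat(arm.read_state()['ee_rot']).as_matrix()
for k in(-1,0,1):
    X=p+M[:,1]*50*k; u=proj('top',X); v=proj('side',X); print(k,X,(u-[225,100])/.475+[400,0],(v-[230,100])/.475)
X=[535,-4,40];print((proj('side',X)-[230,100])/.475, (proj('top',X)-[225,100])/.475+[400,0])
togo([535,-4,141],145)
```

```text
-1 [576.24091518 -30.56077996 141.29945027] [621.791713   158.71571933] [144.4666675  148.45179418]
0 [535.14047841  -2.08705467 141.33210082] [598.46461989 191.16495372] [173.67787553 165.45401535]
1 [494.04004165  26.38667062 141.36475137] [574.95616894 223.86646658] [203.96625679 183.0831992 ]
[175.52068373 211.46054134] [599.76257867 200.35964601]
shift [ 1.7 -1.   0.3] roll 0.3 pos [535.1  -2.1 141.3] J [ 0.3   0.32 -0.34  0.   -0.91 -0.91] t 2.0 tilt [-0.0016 -0.0012 -1.    ]
```

Call:
drive_tool(targets=[[-1,1,-1,30,0],[-1,1.7,-1,60,0],[-1,1.7,-1,85,0],[-1,1.7,-1,105,0],[-1,1.7,-1,118,0],[-1,1.7,-1,125,0],[-1,1.7,-1,129,0],[-1,1.7,-1,129,0],[-1,1.7,-1,129,0]])

```text
clock: 2.9
position: [536.0, -3.4, 13.5]
ee_rot: [-0.464, 0.886, -0.0, 0.001]
contact_force: [0.3, -0.6, -0.4]
gripper_width: 85.8
grasp_force: 0.0
```

Run:
```python
from h import *
togo([535,-4,12],145)
```

```text
shift [1.  0.5 1.5] roll 0.3 pos [536.   -3.4  13.5] J [ 0.3   0.5  -0.46  0.   -0.61 -0.9 ] t 2.9 tilt [ 2.2e-03  5.0e-04 -1.0e+00]
```

Call:
drive_tool(targets=[[-0.3,0,0,0,0],[0.2,0,0,0,0],[1,0,0,0,0],[1,0,0,0,0],[1,0,0,0,0],[1,0,0,0,0]])

```text
clock: 3.5
position: [535.2, -3.7, 13.5]
ee_rot: [-0.464, 0.886, -0.0, 0.0]
contact_force: [-1.4, 2.0, 7.5]
gripper_width: 54.5
grasp_force: 62.4
```

Run:
```python
from h import *
togo([535,-4,12],145); s=arm.read_state(); print(s['contact_force'],s['wrist_torque'])
S=arm.get_image('side'); cv2.imwrite('pics/c2.png',cv2.resize(S[130:260,250:380],(520,520),interpolation=3))
```

```text
shift [0.4 0.  1.5] roll 0.3 pos [535.2  -3.7  13.5] J [ 0.3   0.5  -0.46  0.   -0.61 -0.9 ] t 3.5 tilt [ 4.e-04  1.e-04 -1.e+00]
[-1.39243019  2.03201689  7.53851513] [0.60743224 0.85209967 0.11179477]
```

View pics/c2.png

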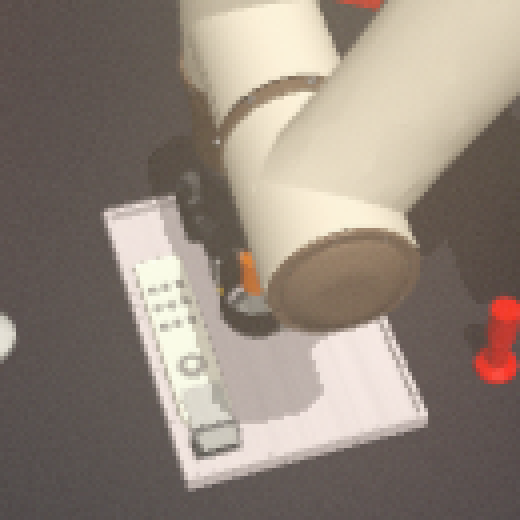

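The fingers hold the collar: the opening is 54.5 mm and the grip 62 N. Now I'll turn it.

Call:
drive_tool(targets=[[1,0,0,0,4],[1,0,0,0,9],[1,0,0,0,14],[1,0,0,0,19],[1,0,0,0,24],[1,0,0,0,29],[1,0,0,0,34],[1,0,0,0,39],[1,0,0,0,44],[1,0,0,0,49],[1,0,0,0,54],[1,0,0,0,54]])

```text
clock: 4.75
position: [534.5, -2.3, 13.4]
ee_rot: [-0.01, 1.0, 0.001, -0.0]
contact_force: [-7.1, 8.6, 8.7]
gripper_width: 54.2
grasp_force: 62.4
```

```bash
cat > st.py <<'E'
from h import *
togo([535,-4,12],75); s=arm.read_state(); print(s['contact_force'],s['wrist_torque'],s['gripper_width'],s['grasp_force'])
print(trayc('side',arm.get_image('side'),(325,230)) )
E
python3 st.py
```

```text
shift [-0.5 -1.7  1.4] roll 16.2 pos [534.5  -2.3  13.4] J [ 0.3   0.5  -0.46 -0.   -0.61 -1.85] t 4.75 tilt [-4.0e-04  1.6e-03 -1.0e+00]
[-7.07494498  8.55758851  8.6749792 ] [ 2.71835954  1.76489009 -0.08205425] 54.21940952968302 62.40235257893801
((328.25164794921875, -500.2359619140625), (1391.9132080078125, 431.19989013671875), 61.67312240600586)
```

Call:
drive_tool(targets=[[1,0,0,0,3],[1,0,0,0,6],[1,0,0,0,8],[1,0,0,0,8]])

```text
clock: 5.2
position: [535.6, -3.1, 13.5]
ee_rot: [0.058, 0.998, 0.0, 0.001]
contact_force: [-2.4, 3.1, 6.5]
gripper_width: 54.7
grasp_force: 62.9
```

```bash
python3 st.py | head -2
```

```text
shift [ 0.5 -0.9  1.5] roll 8.4 pos [535.6  -3.1  13.5] J [ 0.3   0.5  -0.46  0.   -0.61 -1.98] t 5.2 tilt [ 1.3e-03  3.0e-04 -1.0e+00]
[-2.43822825  3.1493887   6.47880742] [1.23606661 0.76824239 0.41960205] 54.69146479584227 62.87178408354521
```

Call:
drive_tool(targets=[[1,0,0,0,3],[1,0,0,0,6],[1,0,0,0,8],[1,0,0,0,8]])

```text
clock: 5.65
position: [536.4, -3.6, 13.5]
ee_rot: [0.127, 0.992, 0.0, 0.001]
contact_force: [-1.0, -0.0, 5.4]
gripper_width: 54.4
grasp_force: 62.8
```

Run:
```python
from h import *
togo([535,-4,12],75); s=arm.read_state(); print(s['contact_force'],s['wrist_torque'],s['gripper_width'],s['grasp_force'])
S=arm.get_image('side'); cv2.imwrite('pics/c3.png',cv2.resize(S[130:260,250:380],(520,520),interpolation=3))
```

```text
shift [ 1.3 -0.7  1.5] roll 0.4 pos [536.4  -3.6  13.5] J [ 0.3   0.5  -0.46  0.   -0.61 -2.12] t 5.65 tilt [ 2.8e-03  1.0e-04 -1.0e+00]
[-0.95853985 -0.02944593  5.35675999] [0.21052553 0.03755511 0.42326613] 54.44013137614895 62.773779295384884
```

View pics/c3.png

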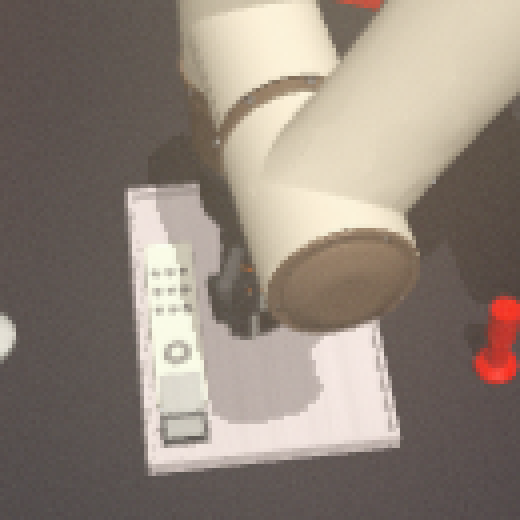

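The side crop shows the tray has now turned with the collar: its left edge runs from (128,190) to (150,472), where it ran from (104,212) to (190,488). I'll work out how far it turned.

Run:
```python
from h import *
for a,b in(((104,212),(190,488)),((128,190),(150,472))):
    P=[plane('side',250+u/4,130+v/4,12)[:2] for u,v in(a,b)]; d=P[1]-P[0]; print(P,np.hypot(*d),np.degrees(np.arctan2(d[1],d[0])))
```

```text
[array([661.16599593, -90.97935761]), array([569.91551758, 158.28397328])] 265.44087463183 110.1066999312659
[array([ 644.59116473, -115.22822428]), array([599.15884271, 146.74926654])] 265.8877612481184 99.83842408701881
```

Call:
drive_tool(targets=[[0,0,0,0,0],[-1,0,0,0,0],[-1,0,0,0,0],[-1,0,0,0,0],[-1,0,0,0,0],[-1,0,0,0,0],[-1,0,0,-20,0],[-1,0,0,-50,0],[-1,0,0,-80,0],[-1,0,0,-80,-8],[-1,0,0,-80,-16],[-1,0,0,-80,-24]])

```text
clock: 6.9
position: [535.1, -3.9, 92.6]
ee_rot: [-0.083, 0.997, 0.0, 0.0]
contact_force: [-0.6, 0.4, 0.6]
gripper_width: 85.1
grasp_force: 0.0
```

Call:
drive_tool(targets=[[-1,0,0,0,-8],[-1,0,0,0,-16],[-1,0,0,0,-24],[-1,0,0,0,-32],[-1,0,0,0,-40],[-1,0,0,0,-48],[-1,0,0,0,-56],[-1,0,0,0,-64],[-1,0,0,0,-72],[-1,0,0,0,-80],[-1,0,0,0,-88],[-1,0,0,0,-91]])

```text
clock: 8.1
position: [535.0, -3.9, 92.2]
ee_rot: [0.769, -0.64, -0.0, 0.0]
contact_force: [0.4, -1.8, 0.4]
gripper_width: 85.5
grasp_force: 0.0
```

Run:
```python
from h import *
togo([536,-3.6,46],10); s=arm.read_state(); print(s['contact_force'],s['wrist_torque'],s['gripper_width'])
S=arm.get_image('side'); b,sb=orange('side',S,(314,197),18); print(b,sb,plane('side',*b,62)); T=arm.get_image('top')
c=np.hstack([cv2.resize(S[130:260,250:380],(400,400),interpolation=3),cv2.resize(T[130:260,255:385],(400,400),interpolation=3)])
cv2.imwrite('pics/c4.png',c)
```

```text
shift [-0.2 -1.1 46.2] roll 0.4 pos [535.   -3.9  92.2] J [ 0.3   0.38 -0.4  -0.   -0.8  -0.11] t 8.1 tilt [-3.e-04 -0.e+00 -1.e+00]
[ 0.36826164 -1.8119668   0.41083027] [ 0.01337499  0.00968288 -0.01632861] 85.5104239771539
[312.93421053 196.51315789] [310 191   7  12  76] [535.6671238   -1.53384339  62.        ]
```

View pics/c4.png

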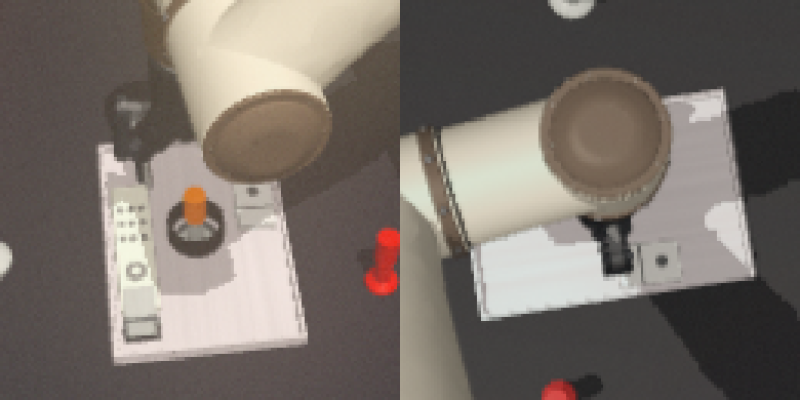

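The side crop shows the handle upright and centred in the collar at (195,205), with both loads in place. The top crop shows the finger beside the freshener, well above it.

Call:
drive_tool(targets=[[-1,0,0,20,0],[-1,0,0,36,0],[-1,0,0,46,0],[-1,0,0,46,0],[0,0,0,46,0],[1,0,0,46,0],[1,0,0,46,0],[1,0,0,46,0],[1,0,0,46,0],[1,0,0,46,0],[1,0,0,46,0],[1,0,0,46,0]])

```text
clock: 9.4
position: [536.8, -3.5, 47.3]
ee_rot: [0.768, -0.641, 0.001, -0.001]
contact_force: [4.0, 0.1, 5.3]
gripper_width: 20.6
grasp_force: 58.9
```

Call:
drive_tool(targets=[[1,0,0,-2,0],[1,0,0,-5,0],[1,0,0,-8,0],[1,0,0,-11,0],[1,0,0,-14,0],[1,0,0,-17,0],[1,0,0,-20,0],[1,0,0,-20,0],[1,0,0,-20,0]])

```text
clock: 10.3
position: [535.1, -3.9, 66.4]
ee_rot: [0.767, -0.641, -0.0, -0.0]
contact_force: [0.2, -0.4, -6.1]
gripper_width: 20.3
grasp_force: 59.0
```

Run:
```python
from h import *
togo([536,-3.6,166],10); s=arm.read_state(); print(s['contact_force'],s['wrist_torque'],s['gripper_width'],s['grasp_force'])
S=arm.get_image('side'); cv2.imwrite('pics/c5.png',cv2.resize(S[120:260,240:380],(520,520),interpolation=3))
```

```text
shift [ -0.1  -1.  -99.6] roll 0.2 pos [535.1  -3.9  66.4] J [ 0.3   0.42 -0.42 -0.   -0.73 -0.12] t 10.3 tilt [-0.e+00  1.e-04 -1.e+00]
[ 0.19092888 -0.43137331 -6.08035335] [-0.0486328   0.08449134 -0.03017868] 20.274237152496514 58.955122232437134
```

View pics/c5.png

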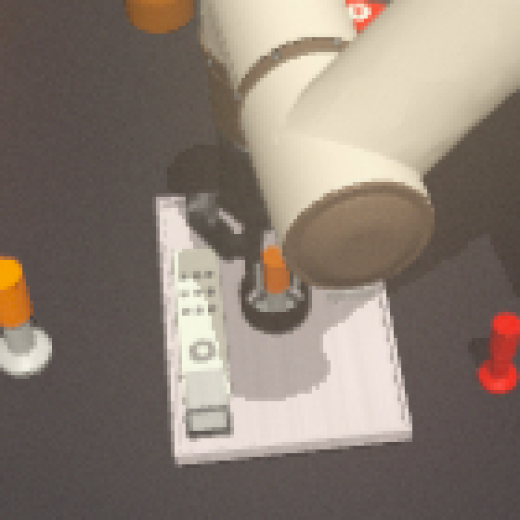

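The tray hangs from the handle (the wrist force is about −6 N) and looks level, with near-zero moment. I'll lift the rest of the way.

Call:
drive_tool(targets=[[1,0,0,-3,0],[1,0,0,-8,0],[1,0,0,-14,0],[1,0,0,-20,0],[1,0,0,-26,0],[1,0,0,-32,0],[1,0,0,-38,0],[1,0,0,-44,0],[1,0,0,-50,0],[1,0,0,-54,0],[1,0,0,-56,0],[1,0,0,-56,0]])

```text
clock: 11.55
position: [535.3, -3.8, 122.6]
ee_rot: [0.767, -0.641, 0.0, -0.0]
contact_force: [0.7, -0.2, -7.8]
gripper_width: 20.3
grasp_force: 59.0
```

Call:
drive_tool(targets=[[1,0,0,-3,0],[1,0,0,-8,0],[1,0,0,-14,0],[1,0,0,-20,0],[1,0,0,-26,0],[1,0,0,-32,0],[1,0,0,-38,0],[1,0,0,-42,0],[1,0,0,-44,0],[1,0,0,-44,0],[1,0,0,-44,0],[1,0,0,-44,0]])

```text
clock: 12.75
position: [534.9, -4.0, 165.9]
ee_rot: [0.767, -0.641, -0.0, 0.0]
contact_force: [1.3, 0.2, -7.1]
gripper_width: 20.2
grasp_force: 59.0
```

Run:
```python
from h import *
togo([536,-3.6,166],10); s=arm.read_state(); print(s['contact_force'],s['wrist_torque'],s['gripper_width'],s['grasp_force'])
S=arm.get_image('side');T=arm.get_image('top'); cv2.imwrite('pics/c6.png',np.hstack([cv2.resize(I,(400,400),interpolation=3) for I in (S[110:250,240:380],T[120:260,250:390])]))
```

```text
shift [-0.2 -1.1 -0.1] roll 0.2 pos [534.9  -4.  165.9] J [ 0.3   0.29 -0.31 -0.   -0.97 -0.12] t 12.75 tilt [-9.e-04 -2.e-04 -1.e+00]
[ 1.29308414  0.24730237 -7.13683968] [ 0.03880322  0.02897156 -0.02764845] 20.246014951118404 58.95578742027283
```

View pics/c6.png

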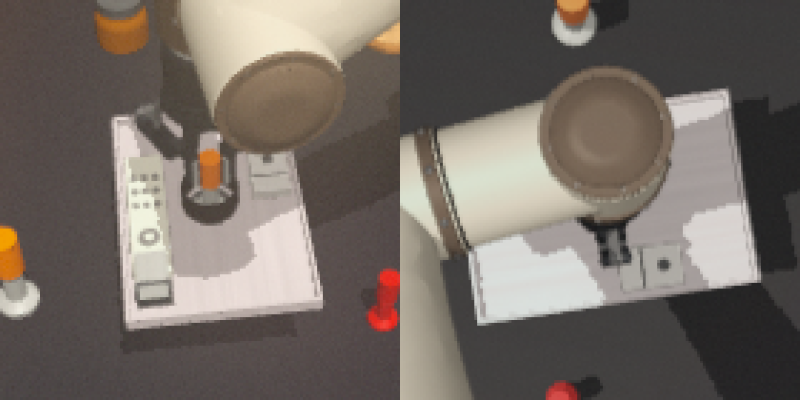

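The side crop shows the tray up, with its shadow detached below it and both loads on it. I'll check height and tilt from the corners seen in both views.

Run:
```python
from h import *
s=140/400
t=lambda u,v:(250+(u-400)*s,120+v*s); d=lambda u,v:(240+u*s,110+v*s)
for a,b in(((478,322),(320,301)),((730,90),(112,118))): print(tri(t(*a),d(*b)))
P=[plane('side',*d(u,v),134)[:2] for u,v in((128,321),(320,301),(112,118))]
print(P,np.linalg.norm(P[0]-P[1]),np.linalg.norm(P[0]-P[2]))
Q=[plane('top',*t(u,v),134)[:2] for u,v in((478,322),(758,280),(730,90))]
print(np.linalg.norm(Q[0]-Q[1]),np.linalg.norm(Q[1]-Q[2]))
```

```text
(array([424.87815878, 106.41444553, 124.71154762]), np.float64(0.21450049011320899))
(array([ 645.03841015, -124.69254829,  121.19558949]), np.float64(1.1311080519676682))
[array([597.08185551, 142.96654622]), array([425.34969631, 113.09416167]), array([ 641.71484186, -111.6997006 ])] 174.3109114850191 258.54786933738586
258.40704300547895 178.25249397739026
```

```bash
python3 -c "
from bench import arm
print(arm.job_done())"
```

```text
the job is handed in; nothing more can be done
None
```

I turned the collar home and lifted the tray level by the orange handle to about 11–12 cm above the glass, with both loads on it. I handed the job in holding it there; no verdict came back. The tray turned about 10° on the glass as the collar tightened.

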